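# Tap jammed spacers out of a tilted bottle into a parts tray

### The job

Three brass spacers are stuck in the neck of the clear bottle that lies mouth-down in the sprung stand. Put the pale blue divided parts tray flat on the table under the mouth, then tap the side of the bottle briskly but lightly, as often as it takes, until all three spacers have dropped into the tray. Do not lift the tray again once spacers are in it, do not touch the spacers with the gripper, and leave the other things where they are.

Things in the scene. Friction and masses are not known exactly. Their poses are not given: they have to be found in the camera images.
- stand: fixed grey and aluminium stand; origin on the table vertically below the centre of the bottle's base. x of the stand points away from the mouth: the bottle reaches out from the stand along its -x, sloping 20 degrees down to the mouth. Foot plate 100 x 120 x 12 mm spans x -15 to +85 mm; pillar behind the bottle, 52 mm wide, 145 mm high, at x +27 to +55 mm. Nothing stands on the table under the neck
- bottle (a joint): sideways swing of the bottle about its base, square to its axis (rad): 0 at rest, range -0.12 to 0.12, positive moves the mouth to the stand's -y. Spring 6 N m/rad (about 0.4 N per mm at the neck), lightly damped: struck, the bottle springs back and rings at about 10 Hz. A slow push does not move the spacers; a brisk tap does. More than 25 N breaks the bottle
- mouth (a point): centre of the bottle's mouth (end of the lip), 64 mm above the table. The clear bottle is 150 mm long: body 56 mm diameter over the 75 mm next to the base, then the shoulder, then a straight neck of 23 mm outer diameter (27 mm at the lip) over the last 56 mm; bore about 16 mm
- neck (a point): point on the bottle's axis, 25 mm behind the mouth, 72 mm above the table: the place to tap, from either side, level and square to the bottle. A good tap meets the neck at 0.15 to 0.3 m/s, swings it some 4 to 8 mm and is withdrawn at once; 5 to 12 such taps at 0.3 m/s are needed, some 25 at 0.15 m/s
- drop (a point): point on the table where the spacers come down (within about 20 mm; they may then roll in the tray), 10 mm horizontally in front of the mouth; fixed to the stand
- spacer_1: brass solid round spacer, 11 mm diameter, 18 mm long, 14 g; origin at its centre, x along its length. Nearest the mouth, its centre 12 mm inside the lip. Stuck by friction in the neck; each brisk tap moves it some mm towards the mouth, and it tips out over the lip once its centre has passed it
- spacer_2: brass solid round spacer, 11 mm diameter, 18 mm long, 14 g; origin at its centre, x along its length. Second in line, its centre 31 mm inside the lip. Stuck by friction in the neck; each brisk tap moves it some mm towards the mouth, and it tips out over the lip once its centre has passed it
- spacer_3: brass solid round spacer, 11 mm diameter, 18 mm long, 14 g; origin at its centre, x along its length. Last in line, its centre 49 mm inside the lip. Stuck by friction in the neck; each brisk tap moves it some mm towards the mouth, and it tips out over the lip once its centre has passed it
- tray: pale blue open parts tray, 64 mm (its x) x 96 mm (its y) x 20 mm high, 120 g, loose; walls 2 mm, floor 2 mm; origin at the centre of its underside. A 17 mm high divider at y = 0 and another along x = 0 in the -y half. Can be gripped over its 64 mm width or pushed along the table
- tape: bystander: amber tape roll lying flat, 65 mm diameter, 12 mm high; origin at the centre of its underside
- hex_key_set: bystander: set of hex keys in an orange holder, 76 x 60 x 16 mm; origin at the centre of its underside
- loupe_1: bystander: black loupe standing upright, 37 mm diameter, 41 mm high; origin at the centre of its underside
Things that resemble listed ones, but are neither listed nor needed, are in the scene too. Leave any brown or turquoise look-alike of the tray alone.

How it is judged (in metres and radians):
On the way, in this order (a step that is already met when the one before it is completed fails the run):
1. the tray stands flat on the table under the place where the spacers come down, at rest, all three spacers still in the bottle (height (world z) of tray below 0.004 m and angle between tray's own z axis and vertical below 0.08 rad and x of drop in the frame of tray between -0.03 and 0.03 m and y of drop in the frame of tray between -0.046 and 0.046 m and height (world z) of each of spacer_1, spacer_2, spacer_3 above 0.045 m and linear speed of tray below 0.02 m/s), for 0.2 s.
2. all three spacers have dropped into the tray (x of spacer_1 in the frame of tray between -0.031 and 0.031 m and y of spacer_1 in the frame of tray between -0.047 and 0.047 m and z of spacer_1 in the frame of tray between 0.002 and 0.026 m and x of spacer_2 in the frame of tray between -0.031 and 0.031 m and y of spacer_2 in the frame of tray between -0.047 and 0.047 m and z of spacer_2 in the frame of tray between 0.002 and 0.026 m and x of spacer_3 in the frame of tray between -0.031 and 0.031 m and y of spacer_3 in the frame of tray between -0.047 and 0.047 m and z of spacer_3 in the frame of tray between 0.002 and 0.026 m), for 0.2 s.
At the end, for the whole second after the job is handed in: all three spacers lie at rest inside the walls of the tray (centres less than 26 mm above its underside), and the tray stands flat and still on the table (all of step 2 and height (world z) of tray below 0.004 m and angle between tray's own z axis and vertical below 0.08 rad and linear speed of each of spacer_1, spacer_2, spacer_3, tray below 0.02 m/s); the robot touches nothing.
It fails at once if the bottle is struck or pressed with more than 25 N (contact force between any of the fingers, the arm and bottle above 25 N).
It fails at once if the robot touches a spacer (contact force between any of the fingers, the arm and spacer_1 above 0.5 N or contact force between any of the fingers, the arm and spacer_2 above 0.5 N or contact force between any of the fingers, the arm and spacer_3 above 0.5 N).
It fails at once if the tray is lifted by more than 30 mm once a spacer has dropped into it (height (world z) of tray above 0.03 m and ((x of spacer_1 in the frame of tray between -0.031 and 0.031 m and y of spacer_1 in the frame of tray between -0.047 and 0.047 m and z of spacer_1 in the frame of tray between 0.002 and 0.026 m) or (x of spacer_2 in the frame of tray between -0.031 and 0.031 m and y of spacer_2 in the frame of tray between -0.047 and 0.047 m and z of spacer_2 in the frame of tray between 0.002 and 0.026 m) or (x of spacer_3 in the frame of tray between -0.031 and 0.031 m and y of spacer_3 in the frame of tray between -0.047 and 0.047 m and z of spacer_3 in the frame of tray between 0.002 and 0.026 m))).
It fails at once if a bystander is moved by more than 20 mm (distance of any of tape, hex_key_set, loupe_1 from where it was at the start of the episode above 0.02 m).
It also fails if it takes over 58 s, if anything falls off the work surface, if the arm or the gripper's body presses on something with over 40 N, if the wrist force passes 120 N, or if a joint passes its speed limit or range.

### The arm

A 7-joint arm with a two-finger parallel gripper is mounted at the origin on a cart in front of the work surface, level with it; the furniture and walls round the work are solid. World frame = base frame: x ahead of the robot, y to its left, z up, the work surface at z = 0. Lengths are in mm, angles in rad, forces in N, time in s.
With the tool pointing down it reaches from about 350 to 775 mm from the base axis. Payload 3.1 kg.
Tool frame: the origin (TCP) lies at the centre of the arm's flange, where the gripper is bolted on; the fingertips stand 173 mm ahead of it and the grasp point (between the pads) lies 155 mm ahead of it; z points along the fingers, y is the line along which they close (so a half turn about z gives the same grasp; the last joint's range is limited). The gripper opens to 85 mm and grips with 20 to 120 N. Pads are 22 mm wide; open, the fingers measure 114 mm over their backs; the gripper's body (76 mm by 85 mm) begins 54 mm behind the grasp point. The pads swing forward as they close: fully open they stand 13 mm farther back than shut.
Start: joints at [-1.327, 0.311, 0.014, 1.512, -0.004, 1.319, -0.027], TCP at [155.026, 527.712, 404.704] pointing down, gripper open.
Joint ranges: [-2.7, 2.7], [-0.3, 1.91], [-1.27, 1.3], [0.12, 2.57], [-1.44, 4.58], [0.2, 2.03], [-3.05, 3.05]. Speed limits (rad/s): [2.79, 2.79, 3.14, 3.14, 3.14, 3.14, 3.14].

### API

Orientations are given as a unit quaternion [x, y, z, w].
In Python, from plant import state, capture, camera_info, hand_in, spot_in, pinpoint gives the robot as it stands.
- The arm moves only by the tool play_rows, never from a script. Its argument "deltas" is a list of rows, each a list of 7 numbers: the shift along the tool's x, y, z in units of 250 mm (1.0 is 250 mm), then the turn, a rotation vector about the tool's x, y, z in units of 60 degrees (1.0 is 60 degrees), then the opening, from 0 (shut) to 1 (fully open). In form: [[x, y, z, wx, wy, wz, fingers], ...]. A call has 1 to 10 rows; each row is the pose to reach, as a shift and turn from the pose commanded when the call began, along the tool's axes at that moment; what a row does not reach only later rows make up. A row lasts 1/8 s, in which the tool goes at most 62.5 mm and 10.7 degrees, less where a joint would pass 70% of its speed; a pose out of reach is approached as far as the arm can. A call with a number of a shift or a turn outside -1 to 1 is refused whole. A call with a gripper value outside its range is refused whole. The fingers move at their own pace and stop on an object; the grip force is fixed at half the most. Time passes only in rows, so rows that repeat a pose let the fingers close. It gives the time, the measured TCP pose, the force, the opening and the grip force at its end, in the units of the state.
- state(): the state, without advancing time (a new reading comes with each control period).
- capture(name): name is "scene" or "top" or "wrist"; returns the picture (480x640x3 uint8, red, green, blue); there is no depth.
- camera_info(name): a dict with "camera_matrix" (3x3 intrinsics, pixels), "rvec" (rotation vector, rad) and "tvec" (3), from world to camera coordinates, as OpenCV has them. Camera axes: x right, y down, z forward; pixel columns grow to the right and rows downward; lengths in mm; the calibration is good to about 2 mm. A picture is of the moment at which its call begins: read the wrist's pose just before it. camera_info takes no time and is no camera call; for the wrist camera it gives the pose at the moment of the call.
- hand_in(): hands the job in; it is judged then, once.
Trained networks look in the newest picture that a camera, given by its name, has taken for a name from the list of things; names that differ only in an ending like _2 or _b are one class to them, and where a whole thing is asked for, a point or a joint stands for the part that bears it (a point fixed in the world has none). Each returns a list of dicts, best first, with "conf" (0 to 1); they miss things now and then, are a little off and sometimes report something else, mostly with a low value. They report only what shows in the picture. A call takes as long as a camera call. They do not tell look-alikes from the thing itself.
- spot_in(camera, target): "extent" ([left, top, width, height] in pixels, round what is visible of it).
- pinpoint(camera, target): "uv" ([column, row] in pixels: a listed point, or the origin of a listed thing).
The state is a dict: "time_s": time; "q": joint angles; "joint_vel": joint speeds; "joint_efforts": joint torques, N m; "position": TCP position; "tool_rot": TCP orientation; "ft_force": force on the tool from outside, world axes, zero at the start; "torque": the same for the moment, N m; "grip_width": finger opening in mm; "grasp_force": force on a finger pad.
Only numpy, scipy, OpenCV 4.12 (cv2) and the standard library are available. Lean on these libraries where they do the work, as an engineer would, in place of code of your own. Each camera call takes 0.05 s, during which the arm holds its last target. There are 200 camera calls.

## Working session

There is one attempt and no reset: what is moved stays moved. The work goes in short steps, Python scripts to look and compute and a tool call to move; the robot and the scene stay as the last step left them, time stands still between calls to the robot, and variables do not carry over. Pictures are saved under pics/ and viewed, at most 10 in all, crops included, and the job is handed in when it is done.

Besides the shell and the picture viewer there is one more tool, called after "Emit:" by a JSON object that holds its "op" and its "data", one argument or row to a line. play_rows: Moves the arm, as the interface text tells. Its arguments: {"type":"object","properties":{"deltas":{"type":"array","items":{"type":"array","items":{"type":"number","minimum":-1,"maximum":1}}}},"required":["deltas"]}

```bash
mkdir -p pics; cat > h.py <<'E'
import numpy as np, cv2
from scipy.spatial.transform import Rotation as R
from plant import *
def ray(cam,uv,z):
    c=camera_info(cam);K=np.array(c["camera_matrix"],float);Rm=cv2.Rodrigues(np.array(c["rvec"],float))[0];t=np.array(c["tvec"],float).ravel()
    o=-Rm.T@t;d=Rm.T@np.linalg.inv(K)@np.array([uv[0],uv[1],1.]);return o+d*(z-o[2])/d[2]
def proj(cam,p):
    c=camera_info(cam);return cv2.projectPoints(np.array([p],float),np.array(c["rvec"],float),np.array(c["tvec"],float),np.array(c["camera_matrix"],float),None)[0].ravel()
def save(cam,n):
    im=capture(cam);cv2.imwrite(f"pics/{n}.png",im[:,:,::-1]);return im
def loc(p):
    s=state();return R.from_quat(s["tool_rot"]).inv().apply(np.array(p)-s["position"])/250
E
python3 - <<'E'
from h import *
a=save("top","top0");b=save("scene","scene0")
s=state();print(s["time_s"],s["position"],R.from_quat(s["tool_rot"]).as_matrix().round(3).tolist())
for cam in("top","scene"):
  for n,z in(("mouth",64),("neck",72),("drop",0),("tray",0),("stand",0),("tape",0),("hex_key_set",0),("loupe_1",0)):
    for r in pinpoint(cam,n)[:3]: print(cam,n,np.round(r["uv"]),round(r["conf"],2),ray(cam,r["uv"],z).round(1)[:2])
print(state()["time_s"])
E
```

```text
0.1 [154.94443602 527.40583839 403.71764265] [[-0.959, 0.282, -0.001], [0.282, 0.959, -0.002], [-0.0, -0.002, -1.0]]
top mouth [297. 232.] 0.87 [515.6 -24.5]
top neck [296. 217.] 0.65 [545.7 -23.8]
top drop [293. 220.] 0.49 [550.8 -13.8]
top drop [177. 252.] 0.28 [479.8 247.4]
top tray [394. 254.] 0.79 [ 468.8 -240. ]
top tray [379. 307.] 0.76 [ 352.9 -203.9]
top tray [458. 160.] 0.71 [ 685.8 -395.7]
top stand [279. 176.] 0.79 [652.   18.9]
top tape [178. 251.] 0.85 [483.8 246.4]
top hex_key_set [382. 173.] 0.54 [ 656.6 -218.4]
top loupe_1 [188. 207.] 0.65 [581.8 223.7]
scene mouth [311. 238.] 0.65 [501.8 -21.5]
scene neck [318. 227.] 0.64 [538.5 -18. ]
scene tray [337. 326.] 0.94 [ 340.  -210.3]
scene tray [252. 276.] 0.88 [340.4  70.2]
scene tray [457. 270.] 0.76 [ 672.6 -396.5]
scene stand [331. 214.] 0.79 [648.8   8.3]
scene tape [235. 219.] 0.59 [476.5 239. ]
scene hex_key_set [396. 245.] 0.43 [ 656.8 -211.8]
scene hex_key_set [312. 236.] 0.33 [549.7   9.8]
scene loupe_1 [259. 200.] 0.6 [575.8 225.3]
0.9
```

View pics/top0.png

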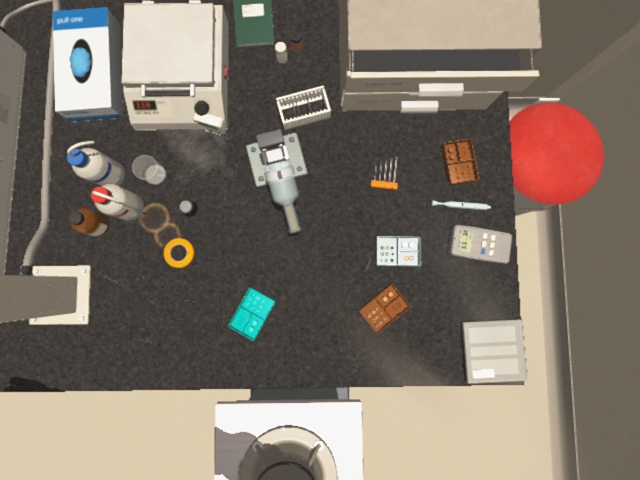

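View pics/scene0.png

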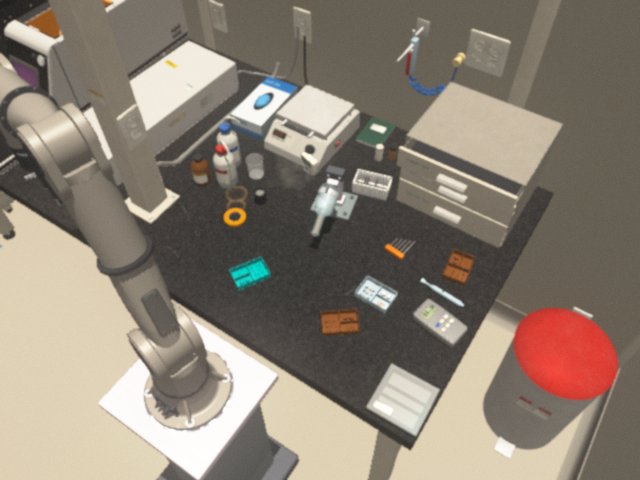

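The top view shows the pale blue tray at about (399,250), the bottle mouth at (294,232), the turquoise look-alike at (251,314) and the brown ones at (384,308) and (460,160). In the scene view the pale blue tray is at (376,294). I'll measure the tray outline next.

```bash
python3 - <<'E'
from h import *
for cam,(u0,v0,u1,v1) in(("top",(365,225,430,278)),("scene",(345,268,408,320))):
  im=cv2.imread(f"pics/{cam}0.png").astype(int);sub=im[v0:v1,u0:u1]
  m=((sub[...,0]>110)&(sub.sum(2)>330)).astype(np.uint8);m=cv2.morphologyEx(m,cv2.MORPH_CLOSE,np.ones((5,5)))
  c=max(cv2.findContours(m,0,2)[0],key=cv2.contourArea).reshape(-1,2)+[u0,v0]
  w=np.array([ray(cam,p,20)[:2] for p in c],np.float32)
  print(cam,cv2.minAreaRect(w),cv2.boundingRect(c))
for p in((30,267),(90,267),(88,322)):print("pillar",ray("top",p,0).round())
m=(np.array([515.6,-24.5])+[501.8,-21.5])/2
print(camera_info("top")["tvec"],loc([430,150,404]),loc([469,-240,404]))
E
```

```text
top ((476.2640075683594, -247.6272735595703), (97.32884216308594, 64.26490783691406), 89.22561645507812) (377, 236, 45, 30)
scene ((472.36016845703125, -249.134033203125), (100.78535461425781, 72.13996887207031), 88.70783233642578) (355, 276, 43, 36)
pillar [451. 575.   0.]
pillar [450. 442.   0.]
pillar [328. 441.   0.]
[-64.47297051 513.63395692 967.42684474] [-1.48122433 -1.13953026  0.00284281] [-2.07064007 -2.5922949   0.00276183]
```

Emit:
{"op": "play_rows", "data": {
  "deltas": [
    [-1,-0.9,0,0,0,0.9,1],
    [-1,-0.9,0,0,0,0.9,1],
    [-1,-0.9,0,0,0,0.9,1],
    [-1,-0.9,0,0,0,0.9,1],
    [-1,-0.9,0,0,0,0.9,1],
    [-1,-0.9,0,0,0,0.9,1]
  ]
}}

```text
time_s: 1.65
position: [333.4, 237.4, 405.1]
tool_rot: [0.58, 0.815, 0.0, 0.0]
ft_force: [0.1, 1.2, 0.6]
grip_width: 85.6
grasp_force: 0.0
```

```bash
python3 - <<'E'
from h import *
s=state();print(s["time_s"],s["position"],s["q"],R.from_quat(s["tool_rot"]).as_matrix().round(3).tolist(),loc([475,-283,176]))
E
```

```text
1.65 [333.39580741 237.41788396 405.14168112] [-1.00181224  0.01212779  0.34675909  1.86632257 -0.00370643  1.262903
 -0.31942443] [[-0.328, 0.945, 0.001], [0.945, 0.328, 0.0], [-0.0, 0.001, -1.0]] [-2.15200739 -0.14946198  0.91695377]
```

Emit:
{"op": "play_rows", "data": {
  "deltas": [
    [-1,-0.07,0.3,0,0,0,1],
    [-1,-0.07,0.3,0,0,0,1],
    [-1,-0.07,0.3,0,0,0,1],
    [-1,-0.07,0.3,0,0,0,1],
    [-1,-0.07,0.3,0,0,0,1]
  ]
}}

```text
time_s: 2.28
position: [398.9, -4.4, 329.2]
tool_rot: [0.58, 0.815, -0.001, 0.0]
ft_force: [0.0, 0.6, -0.7]
grip_width: 85.3
grasp_force: 0.0
```

Emit:
{"op": "play_rows", "data": {
  "deltas": [
    [-1,-0.07,0,0,0,0.335,1],
    [-1,-0.07,0,0,0,0.335,1],
    [-1,-0.07,0,0,0,0.335,1],
    [-1,-0.07,0,0,0,0.335,1],
    [-1,-0.07,0,0,0,0.335,1],
    [-1,-0.07,0,0,0,0.335,1]
  ]
}}

```text
time_s: 3.02
position: [466.4, -241.1, 329.3]
tool_rot: [0.71, 0.704, 0.0, -0.001]
ft_force: [-0.3, 0.7, -0.8]
grip_width: 85.2
grasp_force: 0.0
```

```bash
python3 - <<'E'
from h import *
save("wrist","w1")
s=state();print(s["time_s"],s["position"],s["q"],R.from_quat(s["tool_rot"]).as_matrix().round(3).tolist(),loc([475,-283,176]))
for r in pinpoint("wrist","tray")[:3]: print(r["uv"],r["conf"],ray("wrist",r["uv"],0))
print([proj("wrist",p).round() for p in ([475,-248,20],[475,-283,20],[475-32,-296,20],[475+32,-296,20],[475-32,-200,20],[475+32,-200,20])])
E
```

```text
3.075 [ 466.66532205 -239.97594119  329.37402813] [-0.18530571  0.39919086  0.83330478  1.72018324 -0.31969486  1.16562157
  0.73080998] [[0.006, 1.0, -0.0], [1.0, -0.006, 0.002], [0.002, -0.0, -1.0]] [-0.17296178  0.03473452  0.61317518]
[169.9, 191.0] 0.75 [ 349.00566887 -213.06614177    0.        ]
[331.1, 231.0] 0.69 [ 478.41580589 -246.94652652    0.        ]
[array([328., 239.]), array([328., 281.]), array([288., 296.]), array([367., 296.]), array([284., 176.]), array([371., 176.])]
```

View pics/w1.png

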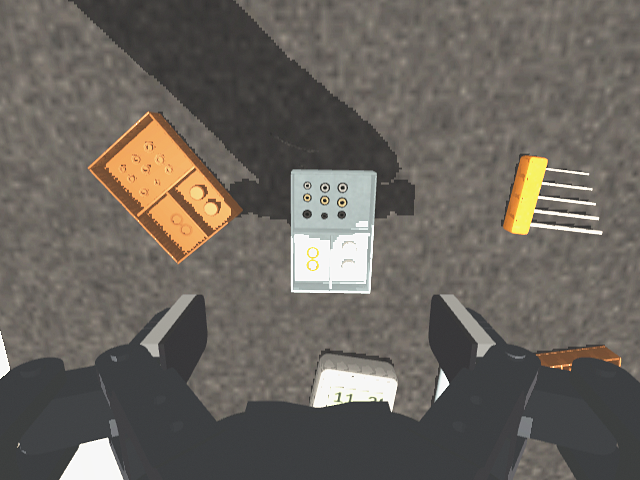

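The tray rim spans about (291,170) to (373,293) in the wrist view, with its centre near (332,232), which puts the tray centre at about (478,-243). The meter below it, around (355,380), is clear of the grasp.

Emit:
{"op": "play_rows", "data": {
  "deltas": [
    [-0.15,0.047,0.2,0,0,0,1],
    [-0.15,0.047,0.4,0,0,0,1],
    [-0.15,0.047,0.52,0,0,0,1],
    [-0.15,0.047,0.58,0,0,0,1],
    [-0.15,0.047,0.61,0,0,0,1],
    [-0.15,0.047,0.61,0,0,0,1]
  ]
}}

```text
time_s: 3.88
position: [478.5, -278.6, 177.9]
tool_rot: [0.71, 0.705, 0.0, 0.001]
ft_force: [0.3, -0.2, -0.1]
grip_width: 85.1
grasp_force: 0.0
```

```bash
python3 - <<'E'
from h import *
save("wrist","w2")
s=state();print(s["time_s"],s["position"],s["ft_force"])
E
```

```text
3.925 [ 478.5583379  -278.98208323  178.36676699] [ 0.12004964 -0.39067095  1.72411782]
```

View pics/w2.png

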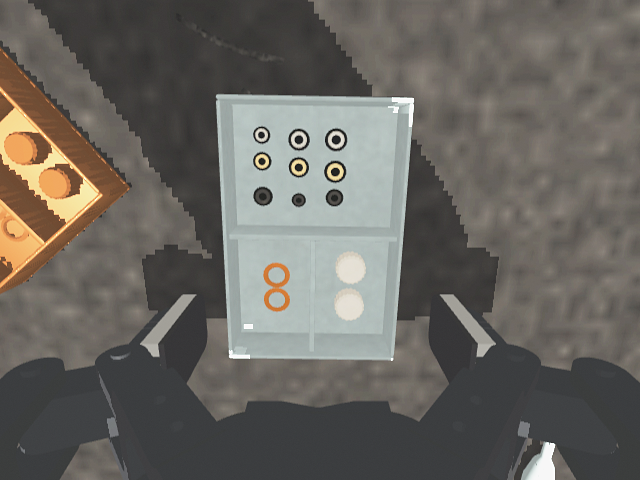

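Emit:
{"op": "play_rows", "data": {
  "deltas": [
    [0,0,0.012,0,0,0,1],
    [0,0,0.02,0,0,0,1],
    [0,0,0.02,0,0,0,1]
  ]
}}

```text
time_s: 4.3
position: [477.9, -278.9, 172.2]
tool_rot: [0.71, 0.704, 0.0, -0.0]
ft_force: [-0.2, -0.5, 0.6]
grip_width: 85.1
grasp_force: 0.0
```

Emit:
{"op": "play_rows", "data": {
  "deltas": [
    [0,0,0.01,0,0,0,1],
    [0,0,0.01,0,0,0,1]
  ]
}}

```text
time_s: 4.55
position: [477.8, -278.8, 169.5]
tool_rot: [0.71, 0.704, -0.0, -0.0]
ft_force: [-0.5, 0.2, -0.2]
grip_width: 85.5
grasp_force: 0.0
```

No table contact at 169.5, so the tips are above the table. I'll close the gripper.

Emit:
{"op": "play_rows", "data": {
  "deltas": [
    [0,0,0,0,0,0,0.6],
    [0,0,0,0,0,0,0.4],
    [0,0,0,0,0,0,0.4],
    [0,0,0,0,0,0,0.4],
    [0,0,0,0,0,0,0.4]
  ]
}}

```text
time_s: 5.18
position: [478.1, -279.2, 170.1]
tool_rot: [0.71, 0.704, 0.0, 0.001]
ft_force: [0.6, -0.6, 4.9]
grip_width: 63.2
grasp_force: 68.0
```

```bash
python3 - <<'E'
from h import *
u=np.array([-.953,-.303]);m=np.array([511.5,-23.5]);g=m+10*u+12*u+36*u
s=state();print(s["grip_width"],s["grasp_force"],s["ft_force"],s["position"]);
print(g,loc([*g,169]),R.from_quat(s["tool_rot"]).as_matrix().round(3).tolist())
E
```

```text
63.20847228004861 67.97419667243958 [ 0.58453114 -0.58741769  4.85452599] [ 478.14895269 -279.231633    170.14001054]
[456.226 -41.074] [ 0.95188003 -0.09552731  0.00380952] [[0.008, 1.0, 0.001], [1.0, -0.008, -0.001], [-0.001, 0.001, -1.0]]
```

Emit:
{"op": "play_rows", "data": {
  "deltas": [
    [0,0,-0.16,0,0,0,0.4],
    [0,0,-0.2,0,0,0,0.4],
    [0.6,-0.2,-0.2,0,0,0.6,0.4],
    [0.6,-0.2,-0.2,0,0,0.6,0.4],
    [0.6,-0.2,-0.2,0,0,0.6,0.4],
    [0.6,-0.2,-0.2,0,0,0.6,0.4],
    [0.6,-0.2,-0.2,0,0,0.6,0.4]
  ]
}}

```text
time_s: 6.05
position: [428.7, -127.6, 218.9]
tool_rot: [0.892, 0.451, -0.001, -0.0]
ft_force: [0.1, -0.4, -1.6]
grip_width: 63.3
grasp_force: 67.3
```

```bash
python3 - <<'E'
from h import *
s=state();print(s["grip_width"],s["grasp_force"],s["ft_force"],s["position"]);
r=R.from_quat(s["tool_rot"]).as_matrix();print(loc([425,-51,218]),np.degrees(np.arctan2(r[1,1],r[0,1])))
E
```

```text
63.34787203844213 67.32988715171814 [ 0.12945038 -0.43937848 -1.64947292] [ 428.71575725 -127.57909315  218.94472849]
[ 0.23793577 -0.19348523  0.00386611] -36.34066552126389
```

Emit:
{"op": "play_rows", "data": {
  "deltas": [
    [0.24,-0.19,0,0,0,0.6,0.4],
    [0.24,-0.19,0,0,0,0.6,0.4],
    [0.24,-0.19,0,0,0,0.6,0.4],
    [0.24,-0.19,0,0,0,0.6,0.4],
    [0.24,-0.19,0,0,0,0.6,0.4]
  ]
}}

```text
time_s: 6.68
position: [426.5, -52.5, 219.4]
tool_rot: [0.988, 0.153, -0.0, 0.0]
ft_force: [-0.2, 0.6, -1.3]
grip_width: 62.9
grasp_force: 67.3
```

```bash
python3 - <<'E'
from h import *
save("wrist","w3")
s=state();print(s["time_s"],s["grip_width"],s["position"],s["q"]);
r=R.from_quat(s["tool_rot"]).as_matrix();print(np.degrees(np.arctan2(r[1,1],r[0,1])))
for n,z in(("mouth",64),("neck",72),("stand",0),("drop",0)):
  for k in pinpoint("wrist",n)[:2]:
    w=ray("wrist",k["uv"],z);print(n,np.round(k["uv"]),round(k["conf"],2),w.round(1),loc(w).round(3))
E
```

```text
6.725 62.957394215853114 [426.53114515 -52.49492181 219.44268888] [-0.82021353  0.50932245  1.1624276   2.09490519 -0.59555474  0.92166921
 -0.58430201]
-72.40622739092032
mouth [313.  27.] 0.61 [520.2 -20.9  64. ] [ 0.395 -0.007  0.622]
```

View pics/w3.png

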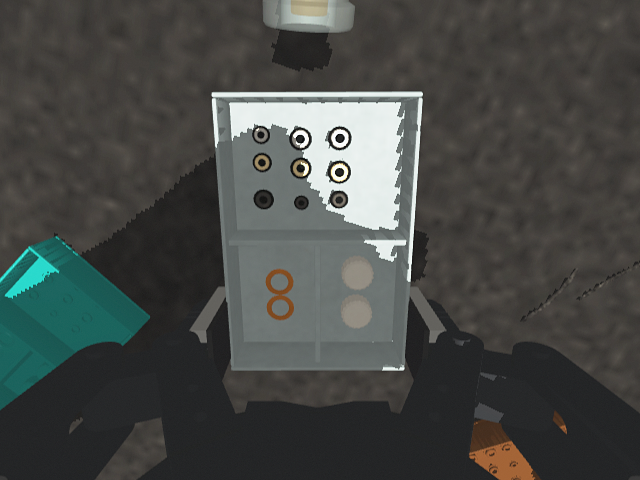

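The wrist view shows the lip centred near (309,15) with the tray held squarely in line with the bottle. The turquoise look-alike at the left is clear.

```bash
python3 - <<'E'
from h import *
c=camera_info("wrist");Rm=cv2.Rodrigues(np.array(c["rvec"],float))[0];o=-Rm.T@np.array(c["tvec"],float).ravel()
print(o,loc(o)*250)
E
```

```text
[490.39814072 -31.57835862 188.36201019] [67.09606306 -0.51846042 31.31617738]
```

Emit:
{"op": "play_rows", "data": {
  "deltas": [
    [0,-0.01,0.1,0,0,0,0.4],
    [0,-0.01,0.175,0,0,0,0.4],
    [0,-0.01,0.18,0,0,0,0.4],
    [0,-0.01,0.18,0,0,0,0.4]
  ]
}}

```text
time_s: 7.42
position: [426.2, -50.0, 175.2]
tool_rot: [0.988, 0.152, 0.0, 0.0]
ft_force: [0.4, 0.4, -0.9]
grip_width: 63.2
grasp_force: 67.3
```

Emit:
{"op": "play_rows", "data": {
  "deltas": [
    [0.05,0,0,0,0,0,0.4],
    [0.1,0,0,0,0,0,0.4],
    [0.14,0,0,0,0,0,0.4],
    [0.145,0,0.01,0,0,0,0.4],
    [0.145,0,0.02,0,0,0,0.4],
    [0.145,0,0.02,0,0,0,0.4]
  ]
}}

```text
time_s: 8.18
position: [460.5, -38.9, 170.1]
tool_rot: [0.988, 0.152, 0.0, -0.0]
ft_force: [-0.1, 0.9, 4.5]
grip_width: 63.1
grasp_force: 67.9
```

```bash
python3 - <<'E'
from h import *
save("wrist","w4")
s=state();print(s["time_s"],s["ft_force"],s["position"])
for n,z in(("mouth",64),("neck",72)):
  for k in pinpoint("wrist",n)[:2]:
    w=ray("wrist",k["uv"],z);print(n,np.round(k["uv"]),round(k["conf"],2),w.round(1),loc(w).round(3)*250)
E
```

```text
8.225 [0.17000055 2.29294774 4.72454387] [460.45780292 -38.87692714 170.07179233]
mouth [316. 162.] 0.75 [519.5 -19.2  64. ] [ 62.25  -0.75 106.25]
neck [324.  16.] 0.81 [542.4 -13.6  72. ] [85.75  0.75 98.  ]
```

View pics/w4.png

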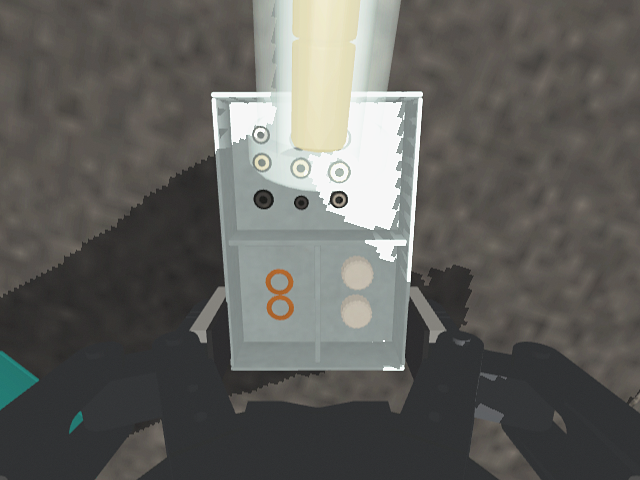

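The lip overhangs the tray at about (310,165) and is laterally centred. The mouth is 62 mm ahead of the tool axis, so I'll nudge the tray 6 mm further in and release it.

Emit:
{"op": "play_rows", "data": {
  "deltas": [
    [0.012,0,-0.006,0,0,0,0.4],
    [0.024,0,-0.006,0,0,0,0.4],
    [0.024,0,0,0,0,0,0.4],
    [0.024,0,0,0,0,0,0.9],
    [0.024,0,0,0,0,0,1],
    [0.024,0,0,0,0,0,1],
    [0.024,0,0,0,0,0,1]
  ]
}}

```text
time_s: 9.2
position: [466.1, -36.9, 169.6]
tool_rot: [0.988, 0.152, -0.0, 0.0]
ft_force: [0.2, 0.2, 0.8]
grip_width: 85.3
grasp_force: 0.0
```

Emit:
{"op": "play_rows", "data": {
  "deltas": [
    [0,0,-0.1,0,0,0,1],
    [0,0,-0.3,0,0,0,0.8],
    [0,0,-0.45,0,0,0,0],
    [0,0,-0.45,0,0,0,0]
  ]
}}

```text
time_s: 9.7
position: [467.4, -37.5, 284.7]
tool_rot: [0.988, 0.152, 0.003, 0.0]
ft_force: [-0.4, 0.2, -0.2]
grip_width: 32.8
grasp_force: 0.0
```

```bash
python3 - <<'E'
from h import *
save("wrist","w5")
s=state();print(s["time_s"],s["ft_force"],s["position"],s["grip_width"],s["q"])
M=[]
for n,z in(("mouth",64),("neck",72),("tray",0)):
  for k in pinpoint("wrist",n)[:2]:
    w=ray("wrist",k["uv"],z);print(n,np.round(k["uv"]),round(k["conf"],2),w.round(1),loc(w).round(3)*250)
E
```

```text
9.75 [ 0.14278909 -0.23189853 -0.89852502] [466.54349094 -36.93497726 282.99157096] 24.786517260845095 [-0.87693201  0.48522109  1.21700706  1.9342088  -0.51925175  1.08496502
 -0.70634588]
mouth [314. 162.] 0.95 [517.4 -17.8  64. ] [ 54.75  -2.25 217.75]
neck [319. 116.] 0.96 [538.  -13.8  72. ] [ 76.25   0.5  209.25]
tray [316. 195.] 0.82 [491.9 -26.4   0. ] [ 29.    -1.25 281.  ]
tray [123. 346.] 0.63 [339.2  78.4   0. ] [ -85.   -147.25  281.25]
```

View pics/w5.png

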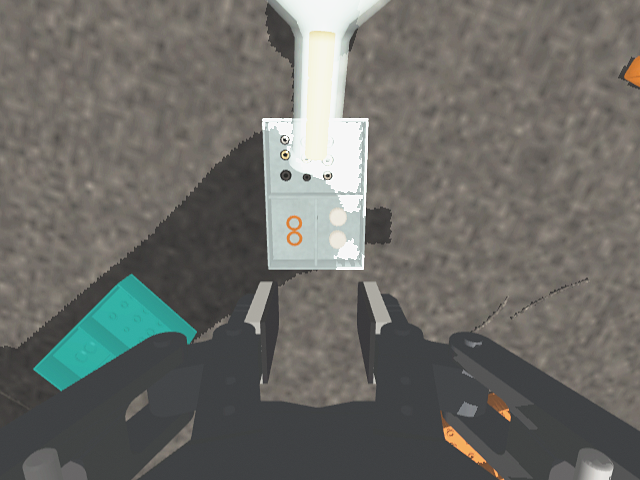

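The tray sits flat under the lip: its rim spans (263,119) to (368,270), the lip is near (316,165), and the drop point is about 12 mm off the tray centre. I'll move to the tapping start on the right side of the neck.

Emit:
{"op": "play_rows", "data": {
  "deltas": [
    [0.05,0.24,0,0,0,0,0],
    [0.2,0.24,0,0,0,0,0],
    [0.305,0.24,0,0,0,0,0],
    [0.305,0.24,0.15,0,0,0,0],
    [0.305,0.24,0.195,0,0,0,0],
    [0.305,0.24,0.195,0,0,0,0]
  ]
}}

```text
time_s: 10.65
position: [556.0, -71.3, 232.1]
tool_rot: [0.988, 0.152, -0.002, -0.0]
ft_force: [-0.4, -0.8, 0.4]
grip_width: -0.1
grasp_force: 0.0
```

```bash
python3 - <<'E'
from h import *
save("wrist","w6");s=state();print(s["time_s"],s["ft_force"],s["position"],s["grip_width"],s["q"])
print(loc([540,-14,72])*250)
im=save("scene","s6");cv2.imwrite("pics/s6c.png",cv2.resize(im[150:310,230:440,::-1],None,fx=3.5,fy=3.5,interpolation=2))
for cam in("wrist","scene"):
 for n,z in(("mouth",64),("neck",72)):
  for k in pinpoint(cam,n)[:2]:
    w=ray(cam,k["uv"],z);print(cam,n,np.round(k["uv"]),round(k["conf"],2),w.round(1),loc(w).round(3)*250)
E
```

```text
10.7 [0.19486543 0.2853208  0.24252213] [556.55142595 -71.55190261 233.31686113] 0.13813932105883817 [-0.59416322  0.70216271  1.03658137  1.73259454 -0.67000344  1.10739027
 -0.60763761]
[  1.63734789 -59.85011747 161.32136688]
wrist mouth [173. 349.] 0.57 [520.6 -19.1  64. ] [-19.25 -61.25 170.5 ]
wrist neck [166. 310.] 0.83 [542.6 -14.7  72. ] [  2.75 -58.75 162.5 ]
scene mouth [312. 237.] 0.57 [507.2 -20.2  64. ] [-32.75 -64.   170.5 ]
scene neck [319. 226.] 0.5 [542.5 -18.8  72. ] [  1.5  -54.75 162.5 ]
```

View pics/s6c.png

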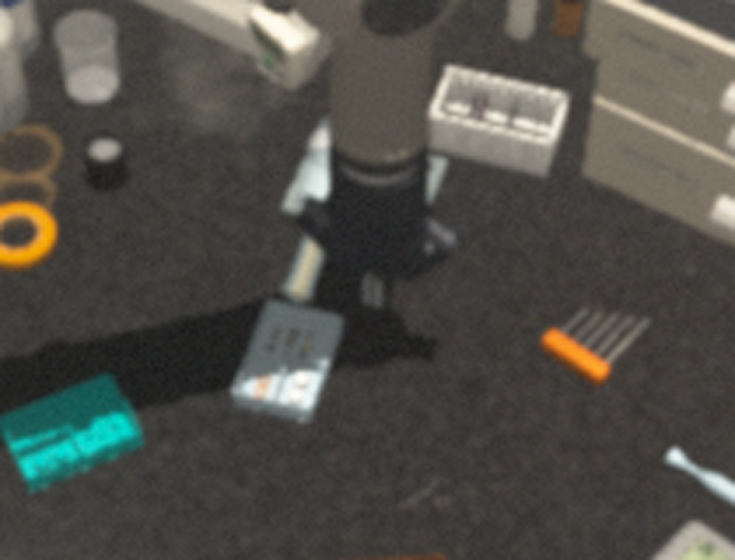

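The crop shows the gripper standing right of the neck near (370,285), with the tray under the mouth near (290,360). I'll feel for the contact slowly.

Emit:
{"op": "play_rows", "data": {
  "deltas": [
    [0,-0.05,0,0,0,0,0],
    [0,-0.1,0,0,0,0,0],
    [0,-0.125,0,0,0,0,0],
    [0,-0.135,0,0,0,0,0],
    [0,-0.145,0,0,0,0,0],
    [0,-0.15,0,0,0,0,0],
    [0,-0.15,0,0,0,0,0]
  ]
}}

```text
time_s: 11.82
position: [545.8, -35.9, 233.5]
tool_rot: [0.988, 0.152, 0.0, 0.0]
ft_force: [0.8, -1.4, -0.1]
grip_width: -0.0
grasp_force: 0.7
```

Contact gives about 1.6 N, so the surface is roughly 4 mm behind this point. I'll start with two brisk taps.

Emit:
{"op": "play_rows", "data": {
  "deltas": [
    [0,0.12,0,0,0,0,0],
    [0,0.12,0,0,0,0,0],
    [0,0.0,0,0,0,0,0],
    [0,0.12,0,0,0,0,0],
    [0,0.12,0,0,0,0,0],
    [0,0.0,0,0,0,0,0],
    [0,0.12,0,0,0,0,0],
    [0,0.12,0,0,0,0,0]
  ]
}}

```text
time_s: 12.82
position: [554.5, -65.3, 233.8]
tool_rot: [0.989, 0.151, 0.0, 0.001]
ft_force: [0.5, -0.5, 0.4]
grip_width: 0.1
grasp_force: 0.0
```

```bash
cat > chk.py <<'E'
from h import *
import sys
n=sys.argv[1];im=save("wrist",n);s=state();print(s["time_s"],s["ft_force"],s["position"])
old=cv2.imread("pics/w6.png")
cv2.imwrite(f"pics/{n}c.png",np.hstack([cv2.resize(a[220:480,90:290],None,fx=2,fy=2) for a in(old,im[:,:,::-1])]))
for t in("spacer_1","tray"):
  for k in pinpoint("wrist",t)[:5]:
    print(t,np.round(k["uv"]),round(k["conf"],2),ray("wrist",k["uv"],66 if t!="tray" else 0).round(1)[:2])
E
python3 chk.py w7
```

```text
12.875 [0.28169478 0.74441695 0.1411107 ] [554.35908539 -64.3856398  233.56632699]
tray [229. 329.] 0.82 [495.4 -25. ]
```

View pics/w7c.png

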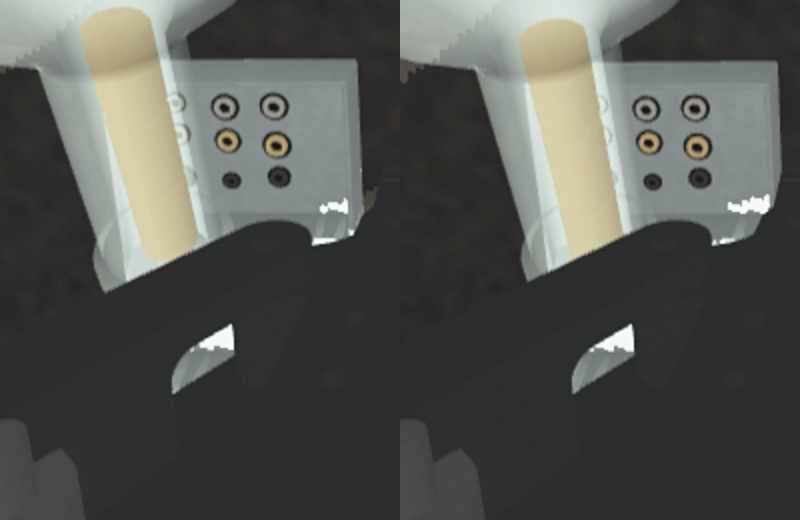

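The left half (before) and right half (after) show the spacer column's rear end moving from row 8 to row 20, a few millimetres, so the taps work. I'll continue slightly brisker.

Emit:
{"op": "play_rows", "data": {
  "deltas": [
    [0,0.02,0,0,0,0,0],
    [0,-0.13,0,0,0,0,0],
    [0,0.02,0,0,0,0,0],
    [0,0.02,0,0,0,0,0],
    [0,-0.13,0,0,0,0,0],
    [0,0.02,0,0,0,0,0],
    [0,0.02,0,0,0,0,0],
    [0,-0.13,0,0,0,0,0],
    [0,0.02,0,0,0,0,0],
    [0,0.02,0,0,0,0,0]
  ]
}}

```text
time_s: 14.22
position: [556.1, -71.1, 234.1]
tool_rot: [0.989, 0.151, 0.0, 0.001]
ft_force: [-0.5, -1.2, 0.1]
grip_width: 0.2
grasp_force: 0.0
```

```bash
python3 chk.py w8; python3 - <<'E'
import cv2,numpy as np
for n in("w6","w7","w8"):
  im=cv2.imread(f"pics/{n}.png").astype(int)[215:380,100:215]
  m=(im[...,2]-im[...,0]>30)&(im[...,2]>120)
  v,u=np.where(m);print(n,m.sum(),v.min()+215 if len(v) else 0,np.percentile(v,1)+215,v.max()+215)
E
```

```text
14.275 [ 0.3859553   0.59464606 -0.11596463] [555.91562532 -69.98537657 233.70011022]
spacer_1 [207. 305.] 0.81 [544.9 -25.6]
spacer_1 [217. 328.] 0.61 [536.1 -32. ]
tray [219. 329.] 0.88 [495.  -24.4]
w6 4082 224 226.0 350
w7 3552 230 232.0 349
w8 3380 244 246.0 339
```

Emit:
{"op": "play_rows", "data": {
  "deltas": [
    [0,0.02,0,0,0,0,0],
    [0,-0.14,0,0,0,0,0],
    [0,0.02,0,0,0,0,0],
    [0,0.02,0,0,0,0,0],
    [0,-0.14,0,0,0,0,0],
    [0,0.02,0,0,0,0,0],
    [0,0.02,0,0,0,0,0],
    [0,-0.14,0,0,0,0,0],
    [0,0.02,0,0,0,0,0],
    [0,0.02,0,0,0,0,0]
  ]
}}

```text
time_s: 15.62
position: [557.5, -76.3, 234.1]
tool_rot: [0.989, 0.15, 0.0, 0.002]
ft_force: [-0.6, -0.6, 0.3]
grip_width: -0.1
grasp_force: 0.0
```

```bash
cat > chk2.py <<'E'
from h import *
import sys
n=sys.argv[1];im=save("wrist",n)[:,:,::-1].astype(int);s=state();print(s["time_s"],s["position"])
i=im[215:400,100:290];m=(i[...,2]-i[...,0]>30)&(i[...,2]>120)
k,l,st,c=cv2.connectedComponentsWithStats(m.astype(np.uint8))
print([(x[:5]+[100,215,0,0,0]).tolist() for x in st[1:] if x[4]>30])
for cam in("wrist","scene"):
  if cam=="scene":save(cam,n+"s")
  for k in pinpoint(cam,"spacer_1")[:5]:
    print(cam,np.round(k["uv"]),round(k["conf"],2),"z8",ray(cam,k["uv"],8).round()[:2],"z66",ray(cam,k["uv"],66).round()[:2])
E
python3 chk2.py w9
```

```text
15.675 [557.41676505 -75.14079478 233.78127358]
[[124, 262, 50, 94, 2702], [166, 284, 8, 8, 34], [179, 286, 36, 36, 666], [213, 288, 11, 11, 76]]
wrist [195. 306.] 0.57 z8 [512. -15.] z66 [545. -27.]
wrist [199.  18.] 0.4 z8 [656.  15.] z66 [645.  -6.]
scene [311. 249.] 0.59 z8 [503. -18.] z66 [469. -43.]
```

One spacer is in the tray near (507,-17), and the column has moved on. I'll keep tapping.

Emit:
{"op": "play_rows", "data": {
  "deltas": [
    [0,-0.165,0,0,0,0,0],
    [0,0,0,0,0,0,0],
    [0,0,0,0,0,0,0],
    [0,-0.165,0,0,0,0,0],
    [0,0,0,0,0,0,0],
    [0,0,0,0,0,0,0],
    [0,-0.165,0,0,0,0,0],
    [0,0,0,0,0,0,0],
    [0,0,0,0,0,0,0]
  ]
}}

```text
time_s: 16.95
position: [557.5, -76.1, 234.1]
tool_rot: [0.989, 0.15, 0.0, 0.001]
ft_force: [-0.1, -0.5, -0.1]
grip_width: -0.5
grasp_force: 0.0
```

Emit:
{"op": "play_rows", "data": {
  "deltas": [
    [0,-0.165,0,0,0,0,0],
    [0,0,0,0,0,0,0],
    [0,0,0,0,0,0,0],
    [0,-0.165,0,0,0,0,0],
    [0,0,0,0,0,0,0],
    [0,0,0,0,0,0,0],
    [0,-0.165,0,0,0,0,0],
    [0,0,0,0,0,0,0],
    [0,0,0,0,0,0,0]
  ]
}}

```text
time_s: 18.08
position: [557.3, -76.4, 234.1]
tool_rot: [0.989, 0.15, 0.0, 0.001]
ft_force: [-0.1, -0.6, -0.4]
grip_width: -0.0
grasp_force: 0.0
```

```bash
python3 chk2.py w10
```

```text
18.125 [557.2043359  -75.28073223 233.75887969]
[[166, 284, 50, 36, 968], [213, 288, 11, 11, 75], [138, 307, 36, 48, 1244]]
wrist [197. 301.] 0.72 z8 [515. -15.] z66 [547. -27.]
wrist [167. 301.] 0.55 z8 [510.   1.] z66 [543. -15.]
wrist [158. 350.] 0.27 z8 [478.   0.] z66 [520. -16.]
scene [308. 244.] 0.6 z8 [514.   1.] z66 [479. -25.]
scene [313. 248.] 0.55 z8 [512. -20.] z66 [477. -45.]
```

Two spacers are in the tray and the last is near the lip. Three more taps.

Emit:
{"op": "play_rows", "data": {
  "deltas": [
    [0,-0.165,0,0,0,0,0],
    [0,0,0,0,0,0,0],
    [0,0,0,0,0,0,0],
    [0,-0.165,0,0,0,0,0],
    [0,0,0,0,0,0,0],
    [0,0,0,0,0,0,0],
    [0,-0.165,0,0,0,0,0],
    [0,0,0,0,0,0,0],
    [0,0,0,0,0,0,0]
  ]
}}

```text
time_s: 19.4
position: [557.5, -76.1, 234.1]
tool_rot: [0.989, 0.15, 0.0, 0.001]
ft_force: [0.5, -0.5, 0.5]
grip_width: -0.1
grasp_force: 0.0
```

```bash
python3 chk2.py w11
```

```text
19.45 [557.32122328 -74.95896918 233.73683656]
[[168, 284, 50, 58, 1339], [213, 288, 11, 11, 72]]
wrist [186. 327.] 0.74 z8 [497. -13.] z66 [534. -25.]
wrist [199. 299.] 0.7 z8 [517. -16.] z66 [548. -27.]
```

The neck looks empty. I'll raise the tool, back off and verify.

Emit:
{"op": "play_rows", "data": {
  "deltas": [
    [0,0.05,-0.1,0,0,0,0],
    [0,0.1,-0.3,0,0,0,0],
    [-0.3,0,-0.5,0,0,0,0],
    [-0.5,-0.25,-0.6,0,0,0,0],
    [-0.5,-0.25,-0.6,0,0,0,0],
    [-0.5,-0.25,-0.6,0,0,0,0]
  ]
}}

```text
time_s: 20.35
position: [417.8, -49.9, 384.6]
tool_rot: [0.988, 0.156, 0.003, -0.007]
ft_force: [0.3, 0.2, 0.4]
grip_width: 0.3
grasp_force: 0.0
```

```bash
python3 - <<'E'
from h import *
im=save("wrist","w12");s=state();print(s["time_s"],s["position"])
for n in("spacer_1","tray"):
 for k in pinpoint("wrist",n)[:4]:
  print(n,np.round(k["uv"]),round(k["conf"],2),ray("wrist",k["uv"],8 if n!="tray" else 0).round()[:2])
u,v=proj("wrist",[500,-20,10]).astype(int);u0=max(0,min(u-120,400));v0=max(0,min(v-100,300))
cv2.imwrite("pics/w12c.png",cv2.resize(im[v0:v0+180,u0:u0+240,::-1],None,fx=3.3,fy=3.3))
print(u0,v0)
E
```

```text
20.4 [419.01054751 -50.30849402 384.16314894]
spacer_1 [306.  99.] 0.82 [511.  -9.]
spacer_1 [312. 114.] 0.68 [501. -18.]
spacer_1 [324. 100.] 0.65 [515. -24.]
tray [449. 321.] 0.95 [ 348. -218.]
tray [177. 244.] 0.73 [345.  70.]
191 14
```

View pics/w12c.png

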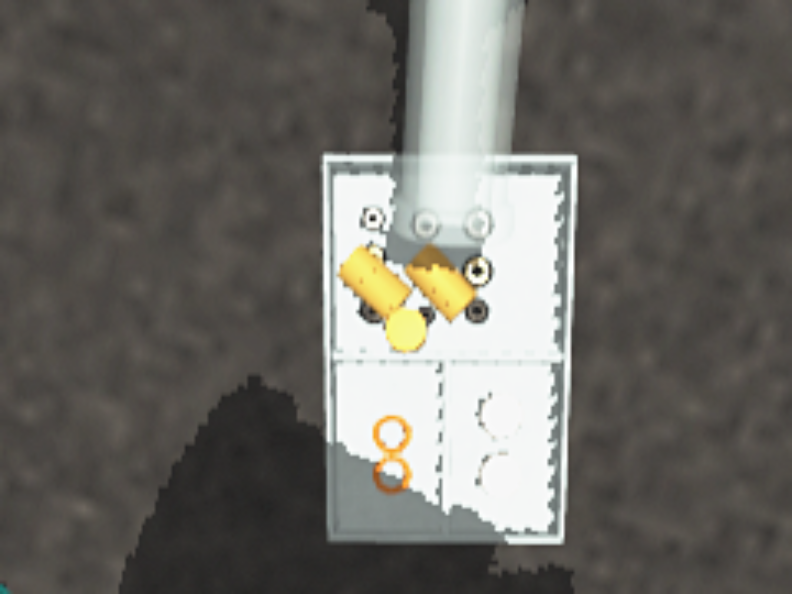

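The crop shows all three spacers inside the tray: two lying at (375,283) and (442,283), one standing at (405,330). The bottle neck is empty, so I'll let things settle briefly and hand in.

Emit:
{"op": "play_rows", "data": {
  "deltas": [
    [0,0,0,0,0,0,0],
    [0,0,0,0,0,0,0],
    [0,0,0,0,0,0,0],
    [0,0,0,0,0,0,0]
  ]
}}

```text
time_s: 21.0
position: [419.8, -51.9, 383.3]
tool_rot: [0.988, 0.152, -0.0, 0.001]
ft_force: [-0.4, 0.4, 0.5]
grip_width: -0.4
grasp_force: 0.0
```

```bash
python3 -c "
from plant import *
print(hand_in())"
```

```text
the job is handed in; nothing more can be done
None
```

I handed the job in at about 21 s, with the last picture showing all three spacers inside the pale blue tray, flat on the table under the mouth; the hand-in returned no verdict.

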